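Angle the tongued cover into the ingredient well's sprung rail and lay it flat

TASK

Close the ingredient well with its white cover board: angle the board's tongue under the lip of the well's sprung rail, push the rail back gently, lower the board until it lies flat on the well behind the far stop, centred from side to side, and let go. Feel your way and never force it, and leave the other things on the counter where they stand.

Things in the scene. Friction and masses are not known exactly. Their poses are not given: they have to be found in the camera images.
- grip (a point): Grasp point of the loose white plastic cover board (about 0.45 kg): in its grip rib, 25 mm above the board's top, 39 mm above its underside. Rib: 14 mm thick (x), 100 long (y), 38 high. Board: 14 mm thick, 180 wide (y); plain edge at x +90 mm from here, tongue tip at x -100. x runs from tongue edge to plain edge, z up. Starts flat on the counter, tongue edge towards the robot within 30 deg.
- tongue (a point): Middle of the tip of the board's tongue, half-way up the tongue (board axes). The tongue, on the board's -x edge, is 16 mm long (x), 160 wide (y), 6 thick, level with the underside: this point is 3 mm above the underside, 100 mm along -x from the grip point. A board tilted 12 to 22 degrees, tongue down, enters the groove.
- well: Aluminium ingredient well fixed to the counter, x from -130 to +122 mm, y -100 to +100; origin on the counter, z up, x from the grooved rail (robot's side) to the far stop. Flat seat 55 mm above the counter, with an opening x -42 to +72, y -75 to +75. Rail and stop stand on the seat, 170 mm wide (y), on one clamp frame held in slots; it does not slip under normal forces.
- groove (a point): Nominal middle of the groove's back at rest, 5 mm above the seat, 91 mm along -x from the well's origin (well axes). The groove opens to +x: seat below, lip above; mouth 10 mm high, lip 10 mm deep (its edge 10 mm along +x from here) and 5 thick. The true groove AND stop are both shifted by one unknown, unmeasured -6 to +6 mm along x in each start: find them by touch.
- stop (a point): Nominal middle of the far stop's inner face, 5 mm above the seat, 95 mm along +x from the well's origin; stop 10 mm high, shifted with the groove. The rail is sprung: pushed to -x it yields at 5 N, plus 0.7 N per mm, hard stop at 7 mm (10 N). The board is 4 mm too long for the gap: with the rail pushed back 4 to 7 mm the plain edge drops past the stop; let go, it is clamped.
- spice_jar: small spice jar, 44 mm across, 85 mm high, standing between cover and well; leave alone (origin under its centre)
- bowl: steel bowl, 130 mm across, 55 mm high; leave alone (origin under its centre)
- oil_bottle: amber oil bottle, 64 mm across, 190 mm high; leave alone (origin under its centre)
- cup: white mug, 76 mm across, 85 mm high; leave alone (origin under its centre)
- pan_lid: small steel pan lid, 90 x 120 x 8 mm, with a black knob on top; not the cover of this well; leave alone (origin under its centre)

How it is judged:
By the outcome, as a careful person would: the job done as asked, in the order asked, and still so for the second after the job is handed in, with the robot touching nothing.
It also fails if it takes over 59 s, if anything falls off the work surface, if the arm or the gripper's body presses on something with over 40 N, if the wrist force passes 120 N, or if a joint passes its speed limit or range.

ROBOT

A 6-joint arm with a two-finger parallel gripper is mounted at the origin on the work surface. World frame = base frame: x ahead of the robot, y to its left, z up, the work surface at z = 0. Lengths are in m, angles in rad, forces in N, time in s.
With the tool pointing down it reaches from about 0.3 to 0.775 m from the base axis. Payload 14.6 kg.
Tool frame: the origin (TCP) lies midway between the tips of the shut fingers; the grasp point (between the pads) lies 19 mm behind it; z points along the fingers, y is the line along which they close (so a half turn about z gives the same grasp; the last joint's range is limited). The gripper opens to 94 mm and grips with 3 to 60 N. Pads are 16 mm wide; open, the fingers measure 119 mm over their backs; the gripper's body (75 mm by 177 mm) begins 78 mm behind the grasp point.
Start: joints at [-1.363, 0.3, 1.521, -0, 1.321, -0.067], TCP at [0.149, -0.529, 0.185] pointing down, gripper open.
Joint ranges: [-3.03, 3.03], [-0.79, 2.21], [0.23, 2.52], [-1.04, 4.18], [0, 3.07], [-2.55, 2.55]. Speed limits (rad/s): [2.22, 2.22, 2.57, 3.14, 3.14, 3.14].

INTERFACE

Orientations are given as [roll, pitch, yaw] about the fixed x, y, z axes, in that order (R = Rz(yaw) Ry(pitch) Rx(roll)).
In Python, from station import telemetry, optics, ctrl gives the robot as it stands.
- The arm moves only by the tool carry_out, never from a script. Its argument "plan" is a list that holds one entry, the list of rows, each a list of 7 numbers: the shift along the tool's x, y, z in mm, then the turn, a rotation vector about the tool's x, y, z in rad, then the finger opening in mm, from 0 to 94. A call has 1 to 20 rows; each row shifts and turns the commanded pose from where the row before left it, along the tool's axes as they then stand; what a row does not reach is not made up. A row lasts 1/12 s, in which the tool goes at most 41.7 mm and 7.16 degrees, less where a joint would pass 70% of its speed; a pose out of reach is approached as far as the arm can. A call with a gripper value outside its range is refused whole. The fingers move at their own pace and stop on an object; "squeeze" is the grip in N (left out, the last holds). Time passes only in rows, so rows that do not move let the fingers close. It gives the time, the measured TCP pose, the force, the opening and the grip force at its end, in the units of the state.
- telemetry.get_obs(): the state, without advancing time (a new reading comes with each control period).
- optics.camera(name): name is "side" or "top"; returns a dict with "pixels" (480x640x3 uint8, red, green, blue), "intrinsics" (3x3 intrinsics, pixels), "origin" and "rotation" of the camera in the world. Camera axes: x right, y down, z forward; pixel columns grow to the right and rows downward; lengths in m; the calibration is good to about 2 mm. A picture is of the moment at which its call begins. There is no depth.
- ctrl.hand_in(): hands the job in; it is judged then, once.
The state is a dict: "time_s": time; "qpos": joint angles; "joint_vel": joint speeds; "tau": joint torques, N m; "ee_pos": TCP position; "eef_rot": TCP orientation; "force": force on the tool from outside, world axes, zero at the start; "moment": the same for the moment, N m; "grip_width": finger opening in m; "grip_force": force on a finger pad.
Only numpy, scipy, OpenCV 4.12 (cv2) and the standard library are available. Lean on these libraries where they do the work, as an engineer would, in place of code of your own. Each camera call takes 0.05 s, during which the arm holds its last target. There are 200 camera calls.

## Working session

There is one attempt and no reset: what is moved stays moved. The work goes in short steps, Python scripts to look and compute and a tool call to move; the robot and the scene stay as the last step left them, time stands still between calls to the robot, and variables do not carry over. Pictures are saved under pics/ and viewed, at most 10 in all, crops included, and the job is handed in when it is done.

Besides the shell and the picture viewer there is one more tool, called after "Call:" as a command line: name --argument value ..., lists and objects as JSON in quotes. carry_out: Moves the arm, as the interface text tells. Its arguments: {"type":"object","properties":{"plan":{"type":"array","items":{"type":"array","items":{"type":"array","items":{"type":"number"}}}},"squeeze":{"type":"number"}},"required":["plan"]}

```bash
mkdir -p pics; python3 - <<'E'
from station import telemetry, optics, ctrl
import cv2,pickle
o=telemetry.get_obs()
print({k:o[k] for k in ("time_s","ee_pos","eef_rot","force","grip_width")})
d={}
for n in("top","side"):
    c=optics.camera(n);d[n]=c;cv2.imwrite(f"pics/{n}0.png",c["pixels"][:,:,::-1]);print(n,c["intrinsics"],c["origin"],c["rotation"])
pickle.dump(d,open("c0.pkl","wb"))
E
ls
```

```text
{'time_s': 0.0, 'ee_pos': array([ 0.14915853, -0.52910221,  0.18399942]), 'eef_rot': array([-3.14048053e+00, -7.26836054e-05,  2.74748199e-01]), 'force': array([-0.37849556, -0.26029203,  0.04134792]), 'grip_width': 0.09394289957859835}
top [[456.71157727   0.         318.38901604]
 [  0.         456.71157727 236.70660551]
 [  0.           0.           1.        ]] [0.40429445 0.13208363 0.91662742] [-2.91311818e+00  1.10138701e-03 -1.64409430e+00]
side [[522.92392273   0.         319.87549359]
 [  0.         522.92392273 230.63471849]
 [  0.           0.           1.        ]] [ 0.49281682 -0.68691703  0.78809425] [-2.30715588  0.0181232  -0.14776022]
c0.pkl
pics
```

View pics/top0.png

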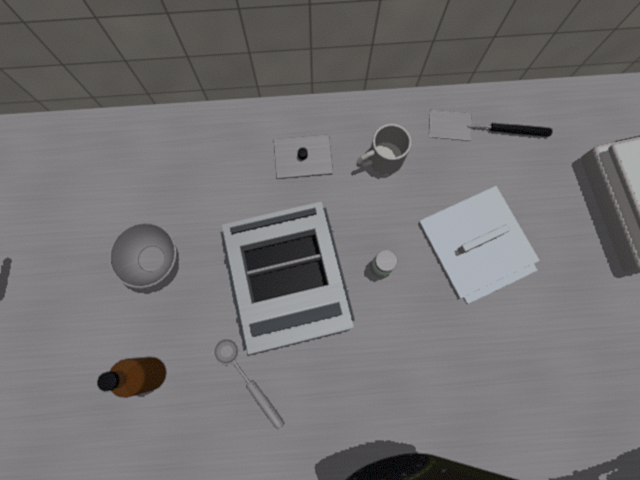

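View pics/side0.png

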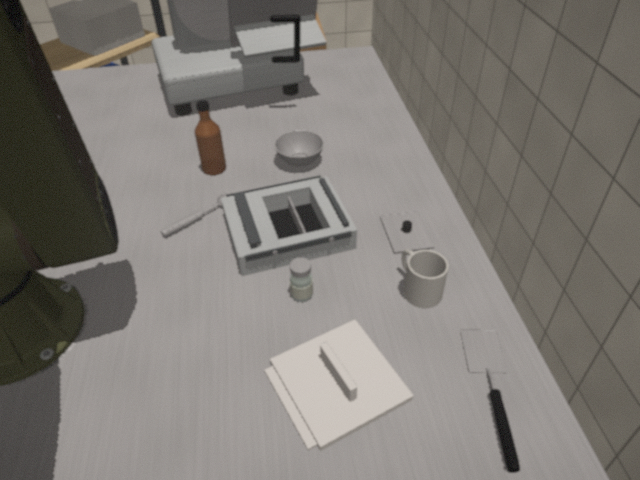

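The top view shows the cover at about (480,244) with its rib at (483,240) and its tongue edge at (468,300)-(537,268). The well is at about (287,278), with the rail at (295,320) and the stop at (272,221). The jar is at (384,263). The side view agrees with this.

```bash
cat > h.py <<'E'
import numpy as np,cv2
from scipy.spatial.transform import Rotation as R
def ray(c,p,z):
    K=c["intrinsics"];r=np.asarray(c["rotation"]);M=R.from_euler("xyz",r).as_matrix() if r.ndim==1 else r
    p=np.atleast_2d(p);d=(M@np.linalg.solve(K,np.c_[p,np.ones(len(p))].T)).T
    o=np.asarray(c["origin"]);return o+d*((z-o[2])/d[:,2])[:,None]
def proj(c,P):
    M=R.from_euler("xyz",c["rotation"]).as_matrix();q=(np.atleast_2d(P)-c["origin"])@M;q=q@c["intrinsics"].T;return q[:,:2]/q[:,2:]
def blob(im,x,y,lo,hi):
    m=cv2.inRange(im,np.array(lo),np.array(hi));cs,_=cv2.findContours(m,cv2.RETR_EXTERNAL,cv2.CHAIN_APPROX_NONE)
    return [k for k in cs if cv2.contourArea(k)>100 and cv2.pointPolygonTest(k,(x,y),True)>-15]
E
python3 - <<'E'
from h import *
import pickle
d=pickle.load(open("c0.pkl","rb"));t=d["top"];im=t["pixels"]
for p in [(450,230),(500,285),(483,240),(240,290),(290,337),(400,300),(295,320),(480,200),(528,269)]: print(p,im[p[1],p[0]])
for nm,lo,x,y,z in[("board",175,450,235,.014),("well",165,240,290,.055)]:
    for k in blob(im,x,y,[lo]*3,[255]*3):
        a=cv2.approxPolyDP(k,4,True)[:,0].astype(float);print(nm,cv2.contourArea(k));W=ray(t,a,z)
        print(np.c_[a,W[:,:2].round(4)])
for n,x in[("jar",(384,255))]:print(n,ray(t,x,.085))
E
```

```text
(450, 230) [170 174 183]
(500, 285) [171 177 184]
(483, 240) [172 177 184]
(240, 290) [153 156 158]
(290, 337) [160 161 165]
(400, 300) [133 130 132]
(295, 320) [64 70 74]
(480, 200) [170 175 181]
(528, 269) [171 175 182]
jar [[5.53606683e-01 2.03545549e-04 8.50000000e-02]]
```

```bash
python3 -c "
import cv2
a=cv2.imread('pics/top0.png')
b=cv2.resize(a[195:360,215:355],None,fx=3.5,fy=3.5,interpolation=3);c=cv2.resize(a[180:310,410:550],None,fx=3,fy=3,interpolation=3)[:, :310]
c=cv2.resize(a[180:310,410:550],(310,288))
import numpy as np
o=np.zeros((577,800,3),'uint8');o[:b.shape[0],:490]=b[:577];o[:288,490:]=c;cv2.imwrite('pics/crop0.png',o)"
```

```text
(no output)
```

View pics/crop0.png

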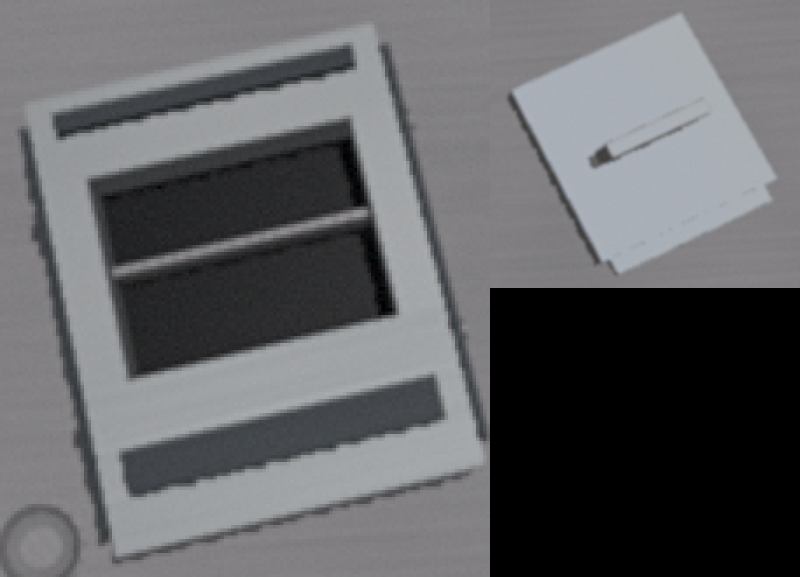

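The crop shows the well's bright frame outline with corners at about (222,225), (322,202), (353,328) and (247,353). It also shows the board's outline and the tongue step.

```bash
python3 - <<'E'
from h import *
import pickle
d=pickle.load(open("c0.pkl","rb"));t=d["top"];im=t["pixels"]
for nm,lo,x,y,z in[("board",152,450,235,.014),("well",146,240,290,.055)]:
    for k in blob(im,x,y,[lo]*3,[255]*3):
        a=cv2.approxPolyDP(k,3,True)[:,0].astype(float);W=ray(t,a,z)
        print(nm,cv2.contourArea(k));print(np.c_[a,W[:,:2].round(4)])
        w=ray(t,k[:,0].astype(float),z)[:,:2]; r=cv2.minAreaRect((w*1000).astype(np.float32));print(r)
# rib top
g=cv2.cvtColor(im,cv2.COLOR_RGB2GRAY)
S=d["side"];gs=S["pixels"]
k=blob(gs,300,380,[165]*3,[255]*3)
for q in k:
    a=cv2.approxPolyDP(q,3,True)[:,0].astype(float);print("side",cv2.contourArea(q));print(np.c_[a,ray(S,a,.014)[:,:2].round(4)])
for q in blob(gs,300,250,[140]*3,[255]*3)[:1]:
    print(gs[230,240],gs[385,300],gs[240,150])
E
```

```text
board 7856.5
[[ 4.960e+02  1.860e+02  6.946e-01 -2.590e-01]
 [ 4.210e+02  2.200e+02  6.333e-01 -9.420e-02]
 [ 4.600e+02  2.960e+02  4.737e-01 -1.516e-01]
 [ 4.680e+02  3.020e+02  4.609e-01 -1.656e-01]
 [ 5.360e+02  2.700e+02  5.138e-01 -3.101e-01]
 [ 5.330e+02  2.630e+02  5.283e-01 -3.067e-01]
 [ 5.380e+02  2.590e+02  5.356e-01 -3.181e-01]]
((576.1243896484375, -208.47955322265625), (189.7554473876953, 179.13107299804688), 20.52486801147461)
well 13429.0
[[3.210e+02 2.020e+02 6.739e-01 1.081e-01]
 [2.230e+02 2.250e+02 6.412e-01 3.021e-01]
 [2.480e+02 3.520e+02 3.976e-01 2.627e-01]
 [3.530e+02 3.250e+02 4.319e-01 6.670e-02]]
((535.7259521484375, 185.3004150390625), (250.4433135986328, 199.282470703125), 9.599693298339844)
side 10628.0
[[ 3.560e+02  3.200e+02  6.344e-01 -9.490e-02]
 [ 2.720e+02  3.570e+02  4.740e-01 -1.506e-01]
 [ 2.770e+02  3.730e+02  4.799e-01 -1.839e-01]
 [ 2.720e+02  3.670e+02  4.724e-01 -1.708e-01]
 [ 2.650e+02  3.690e+02  4.603e-01 -1.728e-01]
 [ 3.070e+02  4.470e+02  5.136e-01 -3.193e-01]
 [ 3.150e+02  4.440e+02  5.263e-01 -3.166e-01]
 [ 3.100e+02  4.290e+02  5.219e-01 -2.917e-01]
 [ 3.220e+02  4.450e+02  5.365e-01 -3.198e-01]
 [ 4.120e+02  3.950e+02  6.941e-01 -2.600e-01]]
[171 170 168] [205 197 190] [156 152 148]
```

Call:
carry_out --plan '[[[36,-13.8,0,0,0,0,94],[36,-13.8,0,0,0,0,94],[36,-13.8,0,0,0,0,94],[36,-13.8,0,0,0,0,94],[36,-13.8,0,0,0,0,94],[36,-13.8,0,0,0,0,94],[36,-13.8,0,0,0,0,94],[36,-13.8,0,0,0,0,94],[36,-13.8,0,0,0,0,94],[36,-13.8,0,0,0,0,94],[36,-13.8,0,0,0,0,94],[36,-13.8,0,0,0,0,94],[36,-13.8,0,0,0,0,94],[36,-13.8,0,0,0,0,94],[0,0,0,0,0,-0.118,94],[0,0,0,0,0,-0.118,94],[0,0,0,0,0,-0.118,94],[0,0,0,0,0,-0.118,94],[0,0,0,0,0,-0.118,94],[0,0,0,0,0,-0.118,94]]]'

```text
time_s: 1.77
ee_pos: [0.5818, -0.2065, 0.1841]
eef_rot: [-3.141, 0.0, 0.989]
force: [-0.1, -1.2, 0.0]
grip_width: 0.0941
grip_force: 0.0
```

Call:
carry_out --plan '[[[0,0,0,0,0,-0.118,94],[0,0,0,0,0,-0.118,94],[0,0,0,0,0,-0.118,94],[0,0,0,0,0,-0.118,94],[0,0,0,0,0,-0.118,94],[0,0,0,0,0,-0.118,94],[0,0,0,0,0,-0.118,94],[0,0,0,0,0,-0.118,94],[0,0,0,0,0,0,94],[0,0,0,0,0,0,94],[0,0,0,0,0,0,94]]]'

```text
time_s: 2.68
ee_pos: [0.5818, -0.2066, 0.1843]
eef_rot: [-3.141, -0.0, 1.923]
force: [-0.9, 0.3, -0.4]
grip_width: 0.094
grip_force: 0.0
```

```bash
cat >> h.py <<'E'
def delta(o,pos,rpy):
    M=R.from_euler("xyz",o["eef_rot"]).as_matrix();T=R.from_euler("xyz",rpy).as_matrix()
    return (M.T@(np.array(pos)-o["ee_pos"])*1000).round(2), R.from_matrix(M.T@T).as_rotvec().round(4)
E
cat > d.py <<'E'
import sys
from h import *
from station import telemetry
o=telemetry.get_obs();a=list(map(float,sys.argv[1:]))
print("t",o["time_s"].__round__(2),"pos",o["ee_pos"].round(4),"rpydeg",np.degrees(o["eef_rot"]).round(2),"q",np.round(o["qpos"],2),"F",o["force"].round(2),"M",o["moment"].round(2))
if a: print(delta(o,a[:3],np.radians(a[3:])))
E
python3 d.py .581 -.2067 .020 180 0 110.4
```

```text
t 2.68 pos [ 0.5818 -0.2066  0.1843] rpydeg [-1.7998e+02 -2.0000e-02  1.1017e+02] q [-0.4   0.45  1.31  0.    1.38 -0.75] F [-0.91  0.35 -0.45] M [-0.06 -0.11  0.02]
(array([ 1.3000e-01, -7.7000e-01,  1.6435e+02]), array([-0.0003, -0.0003, -0.0041]))
```

Call:
carry_out --plan '[[[0,-0.8,22,0,0,-0.004,94],[0,0,22,0,0,0,94],[0,0,22,0,0,0,94],[0,0,22,0,0,0,94],[0,0,22,0,0,0,94],[0,0,20,0,0,0,94],[0,0,15,0,0,0,94],[0,0,10,0,0,0,94],[0,0,5,0,0,0,94],[0,0,3,0,0,0,94],[0,0,1,0,0,0,94],[0,0,0,0,0,0,94],[0,0,0,0,0,0,10],[0,0,0,0,0,0,10],[0,0,0,0,0,0,10],[0,0,0,0,0,0,10],[0,0,0,0,0,0,10],[0,0,0,0,0,0,10],[0,0,0,0,0,0,10],[0,0,0,0,0,0,10]]]' --squeeze 45

```text
time_s: 4.35
ee_pos: [0.5811, -0.2069, 0.0205]
eef_rot: [-3.142, -0.0, 1.931]
force: [-0.1, 0.4, 0.1]
grip_width: 0.044
grip_force: 0.0
```

Call:
carry_out --plan '[[[0,0,0,0,0,0,10],[0,0,0,0,0,0,10],[0,0,0,0,0,0,10],[0,0,0,0,0,0,10]]]'

```text
time_s: 4.68
ee_pos: [0.5811, -0.2069, 0.0205]
eef_rot: [-3.142, -0.0, 1.931]
force: [0.1, 0.2, 0.2]
grip_width: 0.0174
grip_force: 0.0
```

```bash
python3 d.py .581 -.2067 .020 180 0 110.4
```

```text
t 4.68 pos [ 0.5811 -0.2069  0.0205] rpydeg [-180.     -0.    110.63] q [-0.4   0.62  1.46  0.    1.06 -0.76] F [0.05 0.19 0.23] M [ 0.   -0.09  0.03]
(array([ 0.23, -0.06,  0.51]), array([-0.0001, -0.0001,  0.004 ]))
```

Call:
carry_out --plan '[[[0,0,0,0,0,0,10],[0,0,0,0,0,0,10],[0,0,0,0,0,0,10],[0,0,0,0,0,0,10],[0,0,-2,0,0,0,10],[0,0,-4,0,0,0,10],[0,0,-8,0,0,0,10],[0,0,-15,0,0,0,10],[0,0,-20,0,0,0,10],[0,0,-25,0,0,0,10],[0,0,-25,0,0,0,10],[0,0,-25,0,0,0,10],[0,0,-25,0,0,0,10],[0,0,-20,0,0,0,10],[0,0,-10,0,0,0,10],[0,0,-5,0,0,0,10],[0,0,0,0,0,0,10],[0,0,0,0,0,0,10],[0,0,0,0,0,0,10]]]'

```text
time_s: 6.27
ee_pos: [0.5807, -0.2067, 0.203]
eef_rot: [-3.14, -0.002, 1.931]
force: [-0.4, 0.1, -4.2]
grip_width: 0.0138
grip_force: 45.0
```

```bash
python3 d.py .5396 .186 .20 180 0 99.6;  python3 -c "
from station import optics
import cv2,pickle
d={}
for n in('top','side'):
    c=optics.camera(n);d[n]=c;cv2.imwrite('pics/%s1.png'%n,c['pixels'][:,:,::-1])
pickle.dump(d,open('c1.pkl','wb'))"
```

```text
t 6.27 pos [ 0.5807 -0.2067  0.203 ] rpydeg [-1.7990e+02 -1.0000e-01  1.1063e+02] q [-0.4   0.44  1.29  0.    1.42 -0.76] F [-0.38  0.11 -4.2 ] M [ 0.02 -0.06  0.02]
(array([382.01,  99.89,   3.44]), array([-0.0019, -0.0015,  0.1925]))
```

View pics/side1.png

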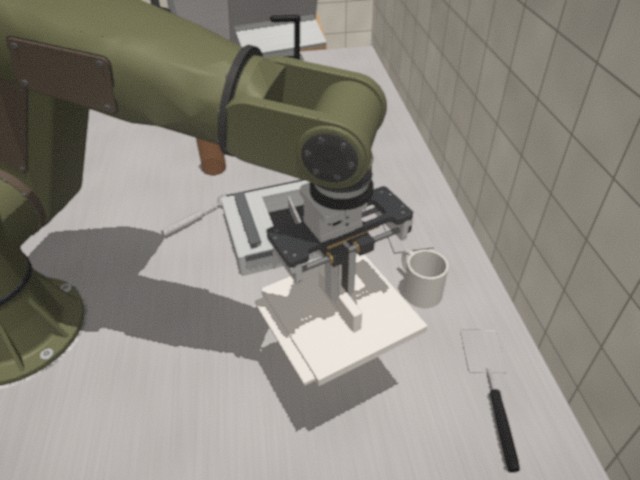

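The side picture shows the board held level, with the rib between the fingers and its −y side edge running from (317,383) to (427,325). I'll carry it above the well.

Call:
carry_out --plan '[[[15,4,0,0,0,0,10],[32,8,0,0,0,0.03,10],[32,8,0,0,0,0.03,10],[32,8,0,0,0,0.03,10],[32,8,0,0,0,0.03,10],[32,8,0,0,0,0.03,10],[32,8,0,0,0,0.03,10],[32,8,0,0,0,0.0125,10],[32,8,0,0,0,0,10],[32,8,0,0,0,0,10],[32,8,0,0,0,0,10],[30,6,0,0,0,0,10],[15,4,0,0,0,0,10],[0,0,0,-0.08,0,0,10],[0,0,0,-0.08,0,0,10],[0,0,0,-0.08,0,0,10],[0,0,0,0,0,0,10],[0,0,0,0,0,0,10],[0,0,0,0,0,0,10]]]'

```text
time_s: 7.95
ee_pos: [0.584, 0.1835, 0.2048]
eef_rot: [2.904, -0.0, 1.738]
force: [-0.2, -0.7, -5.8]
grip_width: 0.0133
grip_force: 45.0
```

```bash
cat > w.py <<'E'
# usage: w.py tipx tipy tipz(mm above seat) theta_deg [yawdeg] : delta to bring tongue tip bottom there (well frame)
import sys
from h import *
from station import telemetry
WO=np.array([.5396,.186,.055]);WY=9.6
TIP=np.array([-.100,0,-.0205])
SW=np.array([[0,1,0],[1,0,0],[0,0,-1.]])
o=telemetry.get_obs();M=R.from_euler("xyz",o["eef_rot"]).as_matrix();B=M@SW
Rw=R.from_euler("z",WY,degrees=True).as_matrix()
tip=Rw.T@(o["ee_pos"]+B@TIP-WO)*1000;pl=Rw.T@(o["ee_pos"]+B@(TIP+[.19,0,0])-WO)*1000
e=R.from_matrix(Rw.T@B).as_euler("ZYX",degrees=True)
print("t %.2f"%o["time_s"],"tip",tip.round(2),"plain",pl.round(2),"yaw,pitch,roll",e.round(2),"F(well)",(Rw.T@o["force"]).round(2),"M",(Rw.T@o["moment"]).round(2),"grip",round(o["grip_force"],1),round(o["grip_width"]*1000,1))
a=list(map(float,sys.argv[1:]))
if a:
    Bt=Rw@R.from_euler("y",-a[3],degrees=True).as_matrix();Mt=Bt@SW
    P=WO+Rw@np.array(a[:3])/1000-Bt@TIP
    print("shift",(M.T@(P-o["ee_pos"])*1000).round(2),"rot",R.from_matrix(M.T@Mt).as_rotvec().round(4),"world z of TCP",P.round(3))
E
python3 w.py -66 0 15 14
```

```text
t 7.95 tip [-48.98  -9.81 106.27] plain [135.66  -9.87 151.08] yaw,pitch,roll [ -0.02 -13.64   0.  ] F(well) [-0.34 -0.61 -5.82] M [-0.05  0.27  0.01] grip 45.0 13.3
shift [  9.83 -38.2   84.05] rot [-0.0063  0.     -0.0003] world z of TCP [0.565 0.19  0.114]
```

Call:
carry_out --plan '[[[1,-4,8,-0.006,0,0,10],[1,-4,8,0,0,0,10],[1,-4,8,0,0,0,10],[1,-4,8,0,0,0,10],[1,-4,8,0,0,0,10],[1,-4,8,0,0,0,10],[1,-4,8,0,0,0,10],[1,-4,8,0,0,0,10],[1,-3,8,0,0,0,10],[1,-3,7,0,0,0,10],[0,0,5,0,0,0,10],[0,0,0,0,0,0,10],[0,0,0,0,0,0,10],[0,0,0,0,0,0,10]]]'

```text
time_s: 9.12
ee_pos: [0.5663, 0.1908, 0.1143]
eef_rot: [2.895, -0.0, 1.738]
force: [0.0, -0.3, -5.5]
grip_width: 0.0136
grip_force: 45.0
```

```bash
python3 w.py -66 0 0 14; python3 -c "
from station import optics
import cv2,pickle,numpy as np
d={}
for n in('top','side'):
    c=optics.camera(n);d[n]=c
pickle.dump(d,open('c2.pkl','wb'))
a=d['top']['pixels'][180:380,200:380,::-1];b=d['side']['pixels'][150:300,190:390,::-1]
a=cv2.resize(a,(400,444));b=cv2.resize(b,(400,300));o=np.zeros((444,800,3),'uint8');o[:,:400]=a;o[:300,400:]=b;cv2.imwrite('pics/c2.png',o)"
```

```text
t 9.12 tip [-64.82   0.28  14.98] plain [119.42   0.25  61.39] yaw,pitch,roll [-1.000e-02 -1.414e+01  0.000e+00] F(well) [-0.04 -0.26 -5.53] M [-0.04  0.34 -0.08] grip 45.0 13.6
shift [-0.26 -4.75 14.48] rot [ 0.0024 -0.     -0.0001] world z of TCP [0.565 0.19  0.099]
```

View pics/c2.png

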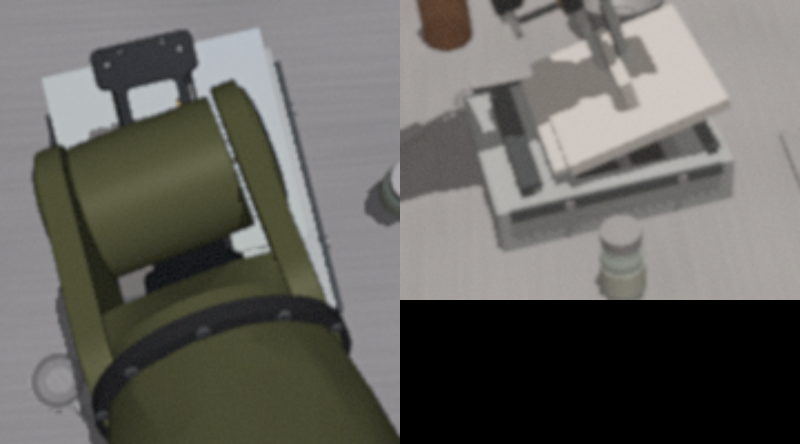

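The crop shows the tilted board above the seat with its tongue on the +x side of the rail. In the top view, the plain-edge corners are at about (219,215) and (318,193). In the side view, the plain edge's −y corner is at about (354,200). Next I'll check the board's sideways offset in the hand.

```bash
python3 - <<'E'
from h import *
import pickle
from station import telemetry
d=pickle.load(open("c2.pkl","rb"));o=telemetry.get_obs()
SW=np.array([[0,1,0],[1,0,0],[0,0,-1.]]);B=R.from_euler("xyz",o["eef_rot"]).as_matrix()@SW
Q=o["ee_pos"]+(B@np.array([[.09,.09,-.0065],[.09,-.09,-.0065],[.09,-.09,-.0205],[-.084,-.09,-.0065]]).T).T
for n,th,pt in(("top",150,(230,220)),("side",180,(340,190))):
    c=d[n];print(n,"pred +y,-y,-y low,tongue-y",proj(c,Q).round(1).tolist())
    m=cv2.inRange(c["pixels"],np.array([th]*3),np.array([255]*3))
    for k in blob(c["pixels"],*pt,[th]*3,[255]*3): print(cv2.contourArea(k),cv2.approxPolyDP(k,2.5,True)[:,0].tolist())
# well y: edges of the well in c0, side faces, seen in side view: top-edge corners predicted
Rw=R.from_euler("z",9.6,degrees=True).as_matrix();W=np.array([.5396,.186,0])+(Rw@np.array([[-.13,-.1,.055],[.122,-.1,.055],[.122,.1,.055],[-.13,.1,.055]]).T).T
print("well pred top",proj(d["top"],W).round(1).tolist(),"side",proj(d["side"],W).round(1).tolist())
c0=pickle.load(open("c0.pkl","rb"))["side"]["pixels"]
for th in(150,160):
  for k in blob(c0,240,230,[th]*3,[255]*3): print("wellside",cv2.contourArea(k),cv2.approxPolyDP(k,3,True)[:,0].tolist())
E
```

```text
top pred +y,-y,-y low,tongue-y [[218.8, 215.4], [316.6, 192.5], [316.2, 193.2], [338.7, 285.8]]
749.5 [[239, 209], [218, 215], [229, 245], [252, 234], [249, 222], [242, 218]]
side pred +y,-y,-y low,tongue-y [[325.2, 151.2], [353.6, 198.5], [355.0, 203.4], [273.7, 232.7]]
2641.0 [[326, 153], [302, 163], [303, 167], [312, 169], [319, 182], [318, 187], [307, 190], [299, 181], [296, 184], [300, 191], [307, 192], [309, 204], [299, 207], [293, 198], [283, 199], [266, 209], [267, 218], [264, 212], [260, 214], [268, 234], [271, 233], [268, 217], [274, 231], [352, 198]]
well pred top [[353.7, 327.1], [321.1, 200.7], [221.5, 224.1], [247.9, 353.6]] side [[238.6, 256.7], [357.2, 228.8], [326.7, 175.3], [220.9, 197.4]]
wellside 104263.0 [[376, 68], [379, 77], [386, 77], [380, 84], [374, 76], [379, 90], [374, 97], [363, 98], [363, 93], [362, 99], [354, 96], [358, 94], [353, 96], [348, 89], [350, 82], [343, 84], [344, 90], [338, 81], [332, 83], [327, 78], [327, 82], [322, 77], [321, 82], [320, 77], [314, 77], [312, 81], [322, 94], [319, 97], [294, 101], [301, 104], [291, 110], [275, 109], [274, 11
[... 5199 characters left out ...]
 [494, 311], [488, 311], [497, 308], [514, 340], [518, 339], [515, 344], [521, 347], [519, 337], [527, 351], [519, 352], [525, 354], [523, 361], [528, 365], [527, 352], [534, 360], [539, 381], [544, 382], [549, 397], [555, 399], [550, 385], [559, 392], [522, 328], [526, 333], [522, 337], [518, 333], [520, 329], [513, 318], [517, 314], [475, 237], [468, 235], [470, 228], [464, 229], [460, 221], [467, 223], [432, 160], [429, 162], [430, 156], [406, 112], [401, 114], [405, 110], [397, 108], [403, 106], [399, 105], [389, 80]]
wellside 5029.5 [[355, 227], [325, 176], [350, 221], [348, 228], [340, 225], [316, 179], [246, 195], [263, 241], [259, 248], [250, 250], [233, 198], [222, 198], [239, 255]]
```

Call:
carry_out --plan '[[[-0.3,-1,2.5,0.002,0,0,10],[0,-1,2.5,0,0,0,10],[0,-1,2.5,0,0,0,10],[0,-0.7,2.5,0,0,0,10],[0,-0.5,2,0,0,0,10],[0,-0.3,1,0,0,0,10],[0,-0.2,0.8,0,0,0,10],[0,0,0,0,0,0,10],[0,0,0,0,0,0,10]]]'

```text
time_s: 9.97
ee_pos: [0.5649, 0.1903, 0.0994]
eef_rot: [2.897, -0.0, 1.738]
force: [-0.1, -0.9, -5.0]
grip_width: 0.0132
grip_force: 45.0
```

```bash
python3 w.py -66 0 0 14
```

```text
t 9.97 tip [-66.44   0.     0.31] plain [ 1.1793e+02 -1.0000e-02  4.6240e+01] yaw,pitch,roll [ -0.   -13.99   0.  ] F(well) [-0.22 -0.84 -4.96] M [-0.06  0.3  -0.04] grip 45.0 13.2
shift [0.   0.34 0.39] rot [-0.0002 -0.     -0.0001] world z of TCP [0.565 0.19  0.099]
```

Call:
carry_out --plan '[[[0,-0.12,0.5,0,0,0,10],[0,0,0,0,0,0,10],[0,0,0,0,0,0,10]]]'

```text
time_s: 10.22
ee_pos: [0.5649, 0.1903, 0.0989]
eef_rot: [2.897, -0.0, 1.738]
force: [-0.9, -0.6, -5.1]
grip_width: 0.0132
grip_force: 45.0
```

Call:
carry_out --plan '[[[0,-0.12,0.5,0,0,0,10],[0,0,0,0,0,0,10],[0,0,0,0,0,0,10]]]'

```text
time_s: 10.47
ee_pos: [0.5652, 0.1903, 0.0986]
eef_rot: [2.897, -0.0, 1.738]
force: [1.1, 0.7, -3.1]
grip_width: 0.0136
grip_force: 45.0
```

```bash
python3 w.py -66 0 0 14
```

```text
t 10.47 tip [-66.13  -0.    -0.51] plain [ 1.182e+02 -2.000e-02  4.556e+01] yaw,pitch,roll [-1.000e-02 -1.403e+01  1.000e-02] F(well) [ 1.25  0.53 -3.08] M [-0.13 -0.04  0.02] grip 45.0 13.6
shift [ 0.01  0.27 -0.41] rot [ 0.0006 -0.0001 -0.0001] world z of TCP [0.565 0.19  0.099]
```

Call:
carry_out --plan '[[[0,0.17,-0.68,0,0,0,10],[0,-1.94,-0.48,0,0,0,10],[0,-1.94,-0.48,0,0,0,10],[0,-1.94,-0.48,0,0,0,10],[0,-1.94,-0.48,0,0,0,10],[0,0,0,0,0,0,10],[0,0,0,0,0,0,10]]]'

```text
time_s: 11.05
ee_pos: [0.5567, 0.1889, 0.0989]
eef_rot: [2.898, 0.0, 1.738]
force: [0.2, -0.0, -5.0]
grip_width: 0.0132
grip_force: 45.0
```

Call:
carry_out --plan '[[[0,-0.97,-0.24,0,0,0,10],[0,-0.97,-0.24,0,0,0,10],[0,-0.97,-0.24,0,0,0,10],[0,0,0,0,0,0,10],[0,0,0,0,0,0,10]]]'

```text
time_s: 11.47
ee_pos: [0.5539, 0.1884, 0.0989]
eef_rot: [2.898, 0.0, 1.738]
force: [0.4, -0.2, -5.7]
grip_width: 0.0135
grip_force: 45.0
```

```bash
python3 w.py -80 0 0 14
```

```text
t 11.47 tip [-7.762e+01 -1.000e-02 -1.300e-01] plain [ 1.0676e+02 -2.0000e-02  4.5730e+01] yaw,pitch,roll [ -0.   -13.97  -0.  ] F(well) [ 0.34 -0.29 -5.68] M [-0.03  0.33  0.02] grip 45.0 13.5
shift [ 0.01 -2.29 -0.76] rot [-0.0006  0.     -0.    ] world z of TCP [0.552 0.188 0.099]
```

Call:
carry_out --plan '[[[0,-0.9,-0.54,0,0,0,10],[0,-0.97,-0.24,0,0,0,10],[0,-0.97,-0.24,0,0,0,10],[0,0,0,0,0,0,10],[0,0,0,0,0,0,10]]]'

```text
time_s: 11.88
ee_pos: [0.551, 0.1879, 0.0993]
eef_rot: [2.898, 0.0, 1.738]
force: [-0.9, -0.2, -5.5]
grip_width: 0.0137
grip_force: 45.0
```

Call:
carry_out --plan '[[[0,-0.97,-0.24,0,0,0,10],[0,-0.97,-0.24,0,0,0,10],[0,0,0,0,0,0,10],[0,0,0,0,0,0,10]]]'

```text
time_s: 12.22
ee_pos: [0.549, 0.1876, 0.0993]
eef_rot: [2.898, -0.0, 1.738]
force: [0.8, 0.1, -4.1]
grip_width: 0.0133
grip_force: 45.0
```

Call:
carry_out --plan '[[[0,-0.97,-0.24,0,0,0,10],[0,-0.97,-0.24,0,0,0,10],[0,0,0,0,0,0,10],[0,0,0,0,0,0,10]]]'

```text
time_s: 12.55
ee_pos: [0.547, 0.1873, 0.0993]
eef_rot: [2.898, -0.0, 1.738]
force: [0.6, 0.1, -4.8]
grip_width: 0.0131
grip_force: 45.0
```

```bash
python3 w.py -80 0 0 14
```

```text
t 12.55 tip [-8.453e+01  1.000e-02  2.300e-01] plain [99.84  0.   46.14] yaw,pitch,roll [ -0.   -13.98   0.  ] F(well) [ 0.59 -0.04 -4.76] M [-0.05  0.34 -0.03] grip 45.0 13.1
shift [-0.01  4.33  1.29] rot [-0.0003 -0.     -0.    ] world z of TCP [0.552 0.188 0.099]
```

Call:
carry_out --plan '[[[0,-0.97,-0.24,0,0,0,10],[0,-0.97,-0.24,0,0,0,10],[0,0,0,0,0,0,10],[0,0,0,0,0,0,10]]]'

```text
time_s: 12.88
ee_pos: [0.5451, 0.1869, 0.0993]
eef_rot: [2.898, -0.0, 1.738]
force: [1.0, 0.7, -4.7]
grip_width: 0.0133
grip_force: 45.0
```

Call:
carry_out --plan '[[[0,-0.97,-0.24,0,0,0,10],[0,-0.97,-0.24,0,0,0,10],[0,0,0,0,0,0,10],[0,0,0,0,0,0,10]]]'

```text
time_s: 13.22
ee_pos: [0.5434, 0.1866, 0.0995]
eef_rot: [2.897, -0.0, 1.738]
force: [1.7, -0.0, -4.5]
grip_width: 0.0131
grip_force: 45.0
```

```bash
python3 w.py
```

```text
t 13.22 tip [-8.824e+01 -4.000e-02  3.600e-01] plain [ 9.610e+01 -6.000e-02  4.639e+01] yaw,pitch,roll [-1.000e-02 -1.402e+01  0.000e+00] F(well) [ 1.65 -0.31 -4.5 ] M [-0.16 -0.15 -0.07] grip 45.0 13.1
```

Call:
carry_out --plan '[[[0,-0.97,-0.24,0,0,0,10],[0,0,0,0,0,0,10],[0,0,0,0,0,0,10]]]'

```text
time_s: 13.47
ee_pos: [0.5428, 0.1865, 0.0999]
eef_rot: [2.896, -0.0, 1.738]
force: [5.4, 0.9, -2.4]
grip_width: 0.0132
grip_force: 45.0
```

Call:
carry_out --plan '[[[0,-0.97,-0.24,0,0,0,10],[0,0,0,0,0,0,10],[0,0,0,0,0,0,10]]]'

```text
time_s: 13.72
ee_pos: [0.5419, 0.1864, 0.0999]
eef_rot: [2.895, -0.0, 1.738]
force: [6.3, -0.1, -3.4]
grip_width: 0.0134
grip_force: 45.0
```

```bash
python3 w.py
```

```text
t 13.72 tip [-8.962e+01 -3.000e-02  6.700e-01] plain [ 9.465e+01 -4.000e-02  4.698e+01] yaw,pitch,roll [-0.000e+00 -1.411e+01  1.000e-02] F(well) [ 6.19 -1.18 -3.36] M [-0.2  -1.06 -0.02] grip 45.0 13.4
```

Call:
carry_out --plan '[[[0,-0.97,-0.24,0,0,0,10],[0,-0.97,-0.24,0,0,0,10],[0,0,0,0,0,0,10],[0,0,0,0,0,0,10]]]'

```text
time_s: 14.05
ee_pos: [0.5403, 0.1861, 0.1002]
eef_rot: [2.895, -0.0, 1.738]
force: [5.6, 0.2, -2.0]
grip_width: 0.0137
grip_force: 45.0
```

Call:
carry_out --plan '[[[0,-0.97,-0.24,0,0,0,10],[0,-0.97,-0.24,0,0,0,10],[0,0,0,0,0,0,10],[0,0,0,0,0,0,10]]]'

```text
time_s: 14.38
ee_pos: [0.5385, 0.1858, 0.1003]
eef_rot: [2.894, -0.0, 1.738]
force: [8.3, -0.6, -2.2]
grip_width: 0.0132
grip_force: 45.0
```

```bash
python3 w.py -95.2 0 0 8;python3 w.py -95.2 0 0 3
```

```text
t 14.38 tip [-9.301e+01 -1.000e-02  9.500e-01] plain [ 9.119e+01 -3.000e-02  4.753e+01] yaw,pitch,roll [-1.000e-02 -1.419e+01  1.000e-02] F(well) [ 8.13 -1.94 -2.18] M [-0.27 -1.53 -0.08] grip 45.0 13.2
shift [ 0.03 -0.73 11.29] rot [ 1.081e-01 -2.000e-04 -1.000e-04] world z of TCP [0.541 0.186 0.089]
t 14.38 tip [-9.301e+01 -1.000e-02  9.500e-01] plain [ 9.119e+01 -3.000e-02  4.753e+01] yaw,pitch,roll [-1.000e-02 -1.419e+01  1.000e-02] F(well) [ 8.13 -1.94 -2.18] M [-0.27 -1.53 -0.08] grip 45.0 13.2
shift [ 2.000e-02 -2.800e-01  2.018e+01] rot [ 1.953e-01 -2.000e-04 -1.000e-04] world z of TCP [0.543 0.187 0.081]
```

```bash
python3 w.py -94.4 0 0.3 8
```

```text
t 14.38 tip [-9.301e+01 -1.000e-02  9.500e-01] plain [ 9.119e+01 -3.000e-02  4.753e+01] yaw,pitch,roll [-1.000e-02 -1.419e+01  1.000e-02] F(well) [ 8.13 -1.94 -2.18] M [-0.27 -1.53 -0.08] grip 45.0 13.2
shift [ 0.03  0.12 11.2 ] rot [ 1.081e-01 -2.000e-04 -1.000e-04] world z of TCP [0.541 0.186 0.09 ]
```

Call:
carry_out --plan '[[[0,0.1,1.87,0.018,0,0,10],[0,0.1,1.87,0.018,0,0,10],[0,0.1,1.87,0.018,0,0,10],[0,0.1,1.87,0.018,0,0,10],[0,0.1,1.87,0.018,0,0,10],[0,0.1,1.87,0.018,0,0,10],[0,0,0,0,0,0,10],[0,0,0,0,0,0,10]]]'

```text
time_s: 15.05
ee_pos: [0.5417, 0.1863, 0.0894]
eef_rot: [3.002, -0.0, 1.738]
force: [7.7, -0.1, 0.1]
grip_width: 0.013
grip_force: 45.0
```

```bash
python3 w.py -94.9 0 0 4
```

```text
t 15.05 tip [-9.407e+01 -3.000e-02  1.500e-01] plain [ 9.407e+01 -6.000e-02  2.666e+01] yaw,pitch,roll [-0.01 -8.02  0.01] F(well) [ 7.61 -1.42  0.14] M [-0.23 -1.64 -0.1 ] grip 45.0 13.0
shift [0.05 0.35 7.1 ] rot [ 0.0701 -0.0002 -0.0002] world z of TCP [0.543 0.187 0.082]
```

Call:
carry_out --plan '[[[0,0.1,1.7,0.0175,0,0,10],[0,0.1,1.7,0.0175,0,0,10],[0,0.1,1.7,0.0175,0,0,10],[0,0.1,1.7,0.0175,0,0,10],[0,0,0,0,0,0,10],[0,0,0,0,0,0,10]]]'

```text
time_s: 15.55
ee_pos: [0.5429, 0.1865, 0.0826]
eef_rot: [3.071, -0.0, 1.738]
force: [8.2, 0.9, -0.2]
grip_width: 0.0133
grip_force: 45.0
```

```bash
python3 w.py -95.1 0 0.2 1.5; python3 -c "
from station import optics
import cv2,numpy as np
a=optics.camera('top')['pixels'][180:330,200:380,::-1];b=optics.camera('side')['pixels'][150:280,200:380,::-1]
a=cv2.resize(a,(400,333));b=cv2.resize(b,(400,289));o=np.zeros((333,800,3),'uint8');o[:,:400]=a;o[:289,400:]=b;cv2.imwrite('pics/c3.png',o)"
```

```text
t 15.55 tip [-9.503e+01 -6.000e-02  1.500e-01] plain [94.51 -0.11 13.46] yaw,pitch,roll [-0.02 -4.02  0.01] F(well) [ 8.2  -0.51 -0.19] M [-0.32 -1.79  0.02] grip 45.0 13.3
shift [0.09 0.73 4.36] rot [ 0.0439 -0.0002 -0.0003] world z of TCP [0.544 0.187 0.078]
```

View pics/c3.png

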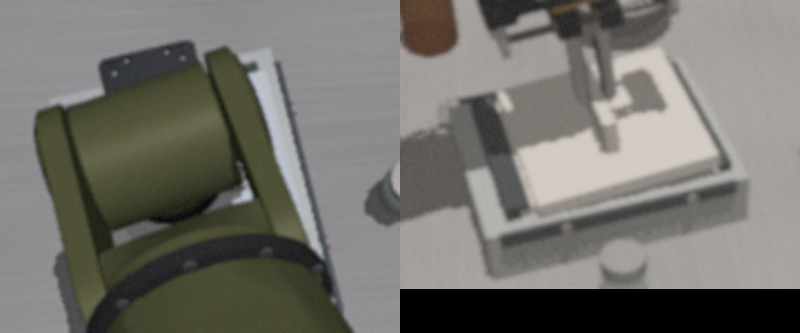

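The picture shows the tongue under the dark rail (rail at crop (495,160)) and the plain edge just above and inside the far stop. I'll lower it the rest of the way in small steps.

Call:
carry_out --plan '[[[0,0.2,1.2,0.011,0,0,10],[0,0.2,1.2,0.011,0,0,10],[0,0.2,1.1,0.011,0,0,10],[0,0.1,1,0.011,0,0,10],[0,0,0,0,0,0,10],[0,0,0,0,0,0,10]]]'

```text
time_s: 16.15
ee_pos: [0.5438, 0.1866, 0.0782]
eef_rot: [3.115, -0.0, 1.738]
force: [9.3, 0.2, -0.3]
grip_width: 0.0134
grip_force: 45.0
```

```bash
python3 w.py -95.3 0 0 0
```

```text
t 16.15 tip [-9.517e+01 -8.000e-02  7.000e-02] plain [94.76 -0.12  5.08] yaw,pitch,roll [-0.01 -1.51  0.01] F(well) [ 9.18 -1.36 -0.33] M [-0.31 -1.85  0.02] grip 45.0 13.4
shift [0.1  0.38 2.71] rot [ 0.0264 -0.0002 -0.0002] world z of TCP [0.544 0.187 0.076]
```

Call:
carry_out --plan '[[[0,0.15,0.9,0.009,0,0,10],[0,0.15,0.9,0.009,0,0,10],[0,0.1,0.8,0.008,0,0,10],[0,0,0,0,0,0,10],[0,0,0,0,0,0,10]]]'

```text
time_s: 16.57
ee_pos: [0.5443, 0.1867, 0.0756]
eef_rot: [3.141, -0.0, 1.738]
force: [9.1, 0.5, -1.2]
grip_width: 0.0137
grip_force: 45.0
```

```bash
python3 w.py -95.3 0 -0.4 0;  python3 -c "
from station import optics
import pickle
d={n:optics.camera(n) for n in('top','side')}
pickle.dump(d,open('c4.pkl','wb'))
from h import *
for n in d:
  im=d[n]['pixels'];print(n)
s=d['side'];k=[k for k in blob(s['pixels'],350,200,[180]*3,[255]*3)]
for q in k:
  a=cv2.approxPolyDP(q,3,True)[:,0].astype(float);W=ray(s,a,.069);Rw=R.from_euler('z',9.6,degrees=True).as_matrix();print(np.c_[a,((W-[.5396,.186,0])@Rw*1000)[:,:2].round(1)].tolist())
"
```

```text
t 16.57 tip [-9.525e+01 -8.000e-02  7.000e-02] plain [94.75 -0.12  0.19] yaw,pitch,roll [-0.01 -0.03  0.01] F(well) [ 9.07 -1.07 -1.22] M [-0.31 -1.88  0.  ] grip 45.0 13.7
shift [ 0.1  -0.04  0.53] rot [ 0.0006 -0.0001 -0.0002] world z of TCP [0.544 0.187 0.075]
top
side
```

Call:
carry_out --plan '[[[0,0,0.25,0,0,0,10],[0,0,0.25,0,0,0,10],[0,0,0,0,0,0,10],[0,0,0,0,0,0,10]]]'

```text
time_s: 17.0
ee_pos: [0.5444, 0.1867, 0.0755]
eef_rot: [3.14, -0.0, 1.738]
force: [9.9, -0.5, 1.2]
grip_width: 0.0134
grip_force: 45.0
```

Call:
carry_out --plan '[[[0,0.5,0,0,0,0,10],[0,0.5,0,0,0,0,10],[0,0.5,0,0,0,0,10],[0,0,0,0,0,0,10],[0,0,0,0,0,0,10]]]'

```text
time_s: 17.42
ee_pos: [0.545, 0.1868, 0.0755]
eef_rot: [-3.14, 0.0, 1.738]
force: [1.7, -2.6, 6.4]
grip_width: 0.0134
grip_force: 45.0
```

```bash
python3 w.py;  python3 -c "
from station import optics
import pickle
from h import *
d={n:optics.camera(n) for n in('top','side')}
Rw=R.from_euler('z',9.6,degrees=True).as_matrix()
for n,xs in(('top',(40,60,80)),('side',(-60,0,50,80))):
  g=cv2.cvtColor(d[n]['pixels'],cv2.COLOR_RGB2GRAY).astype(np.float32)
  for x in xs:
    for sgn in(-1,1):
      y=np.arange(84,112,1.)
      P=np.array([.5396,.186,.055])+(Rw@np.c_[0*y+x,sgn*y,0*y].T/1000).T
      q=proj(d[n],P).astype(np.float32);print(n,x,sgn,'from84',cv2.remap(g,q[:,0][None],q[:,1][None],1)[0].astype(int).tolist())
a=d['side']['pixels'][160:270,200:380,::-1];b=d['top']['pixels'][180:340,200:380,::-1]
cv2.imwrite('pics/c5.png',np.hstack([cv2.resize(a,(400,244)),cv2.resize(b,(400,356))[100-100:244]]))
"
```

```text
t 17.42 tip [-94.62  -0.12   0.1 ] plain [95.38 -0.13 -0.12] yaw,pitch,roll [-0.01  0.07 -0.  ] F(well) [ 1.23 -2.89  6.42] M [-0.4  -0.41 -0.05] grip 45.0 13.4
top 40 -1 from84 [169, 184, 192, 192, 191, 189, 186, 183, 181, 180, 180, 180, 180, 177, 167, 145, 119, 94, 82, 83, 92, 108, 122, 132, 138, 141, 142, 141]
top 40 1 from84 [33, 41, 50, 61, 71, 75, 78, 78, 78, 77, 76, 77, 77, 77, 77, 77, 77, 77, 77, 76, 76, 78, 77, 74, 74, 74, 85, 100]
top 60 -1 from84 [192, 193, 192, 191, 190, 188, 185, 182, 179, 178, 178, 178, 180, 177, 169, 149, 116, 92, 80, 78, 90, 104, 120, 132, 138, 141, 142, 143]
top 60 1 from84 [35, 36, 41, 54, 66, 72, 76, 77, 78, 79, 79, 78, 77, 76, 76, 78, 78, 78, 78, 77, 76, 76, 76, 76, 75, 74, 81, 91]
top 80 -1 from84 [192, 192, 192, 191, 190, 188, 185, 181, 178, 175, 174, 175, 174, 172, 162, 141, 118, 93, 80, 84, 94, 110, 124, 135, 143, 144, 144, 143]
top 80 1 from84 [32, 33, 36, 43, 53, 65, 72, 76, 78, 78, 78, 78, 77, 76, 76, 76, 77, 78, 77, 75, 76, 78, 78, 77, 77, 77, 72, 66]
side -60 -1 from84 [141, 141, 142, 145, 148, 152, 157, 162, 166, 167, 168, 167, 162, 155,
[... 451 characters left out ...]
117, 118, 119, 120, 121, 121, 120, 120, 119, 122, 125, 129, 133, 137, 142, 146, 150]
side 50 -1 from84 [140, 142, 144, 146, 149, 153, 159, 164, 169, 170, 171, 172, 167, 160, 153, 143, 130, 118, 107, 97, 87, 78, 75, 72, 70, 68, 68, 67]
side 50 1 from84 [174, 172, 170, 169, 166, 163, 160, 157, 152, 147, 143, 139, 136, 133, 131, 126, 122, 117, 112, 108, 108, 108, 108, 108, 107, 107, 106, 106]
side 80 -1 from84 [142, 143, 144, 146, 149, 152, 157, 162, 168, 170, 170, 169, 167, 159, 150, 141, 129, 116, 104, 95, 87, 79, 74, 72, 70, 69, 69, 68]
side 80 1 from84 [194, 197, 200, 203, 204, 204, 204, 204, 204, 204, 204, 204, 204, 204, 204, 204, 203, 201, 199, 197, 195, 191, 187, 183, 179, 175, 171, 166]
```

View pics/c5.png

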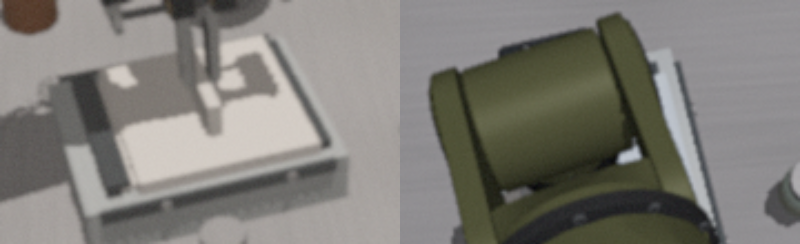

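The board lies flat, clamped between the groove and the stop. Its −y side margin is about 10–11 mm, so it is centred. Next I'll relieve the down-pressure and release.

Call:
carry_out --plan '[[[0,-0.2,-0.3,0,0,0,10],[0,0,0,0,0,0,10],[0,0,0,0,0,0,10]]]'

```text
time_s: 17.77
ee_pos: [0.5449, 0.1868, 0.0755]
eef_rot: [-3.141, -0.0, 1.738]
force: [6.0, -0.4, 3.2]
grip_width: 0.0138
grip_force: 45.0
```

Call:
carry_out --plan '[[[0,0,0,0,0,0,20],[0,0,0,0,0,0,30],[0,0,0,0,0,0,40],[0,0,0,0,0,0,50],[0,0,0,0,0,0,60],[0,0,0,0,0,0,60],[0,0,0,0,0,0,60],[0,0,0,0,0,0,60],[0,0,0,0,0,0,60]]]'

```text
time_s: 18.52
ee_pos: [0.5437, 0.1867, 0.0744]
eef_rot: [-3.137, -0.0, 1.738]
force: [-0.4, -0.5, -0.1]
grip_width: 0.0599
grip_force: 0.0
```

Call:
carry_out --plan '[[[0,0,-4,0,0,0,60],[0,0,-8,0,0,0,60],[0,0,-15,0,0,0,60],[0,0,-20,0,0,0,60],[0,0,-20,0,0,0,60],[0,0,-20,0,0,0,60],[0,0,-20,0,0,0,60],[0,0,-20,0,0,0,60],[25,0,-10,0,0,0,60],[-30,0,0,0,0,0,60],[-35,0,0,0,0,0,60],[-35,0,0,0,0,0,60],[-35,0,0,0,0,0,60],[-35,0,0,0,0,0,60],[-35,0,0,0,0,0,60],[-35,0,0,0,0,0,60],[-35,0,0,0,0,0,60],[-35,0,0,0,0,0,60],[-20,0,0,0,0,0,60],[0,0,0,0,0,0,60]]]'

```text
time_s: 20.18
ee_pos: [0.5952, -0.1177, 0.2118]
eef_rot: [-3.138, 0.001, 1.735]
force: [-0.2, -0.3, 0.1]
grip_width: 0.0603
grip_force: 0.0
```

```bash
python3 d.py; python3 -c "
from station import optics
from h import *
d={n:optics.camera(n) for n in('top','side')}
a=d['side']['pixels'][160:270,200:380,::-1];b=d['top']['pixels'][180:380,200:400,::-1]
o=np.zeros((400,800,3),'uint8');o[:244,:400]=cv2.resize(a,(400,244));o[:,400:]=cv2.resize(b,(400,400));cv2.imwrite('pics/c6.png',o)
t=d['top'];Rw=R.from_euler('z',9.6,degrees=True).as_matrix()
g=cv2.cvtColor(t['pixels'],cv2.COLOR_RGB2GRAY).astype(np.float32)
for x in(-50,40,80):
    for sgn in(-1,1):
      y=np.arange(84,106,1.);P=np.array([.5396,.186,.055])+(Rw@np.c_[0*y+x,sgn*y,0*y].T/1000).T
      q=proj(t,P).astype(np.float32);print(x,sgn,cv2.remap(g,q[:,0][None],q[:,1][None],1)[0].astype(int).tolist())
"
```

```text
t 20.18 pos [ 0.5952 -0.1177  0.2118] rpydeg [-1.7978e+02  3.0000e-02  9.9380e+01] q [-0.25  0.41  1.31 -0.    1.43 -0.42] F [-0.21 -0.29  0.06] M [-0.05 -0.13 -0.03]
-50 -1 [195, 195, 195, 194, 193, 192, 189, 186, 183, 182, 182, 183, 184, 180, 174, 149, 117, 96, 81, 89, 101, 116]
-50 1 [194, 194, 194, 195, 195, 195, 192, 188, 177, 171, 171, 172, 174, 175, 172, 160, 140, 116, 92, 81, 72, 82]
40 -1 [194, 194, 195, 195, 195, 194, 191, 188, 185, 184, 184, 185, 185, 182, 172, 149, 123, 97, 85, 87, 97, 113]
40 1 [194, 194, 194, 194, 195, 195, 194, 190, 186, 180, 176, 176, 176, 177, 173, 165, 143, 113, 91, 79, 75, 75]
80 -1 [195, 195, 195, 195, 194, 194, 190, 185, 182, 180, 179, 180, 178, 175, 165, 144, 121, 96, 83, 86, 96, 112]
80 1 [194, 194, 194, 194, 194, 195, 192, 185, 170, 152, 149, 158, 165, 170, 168, 162, 140, 113, 93, 75, 74, 79]
```

View pics/c6.png

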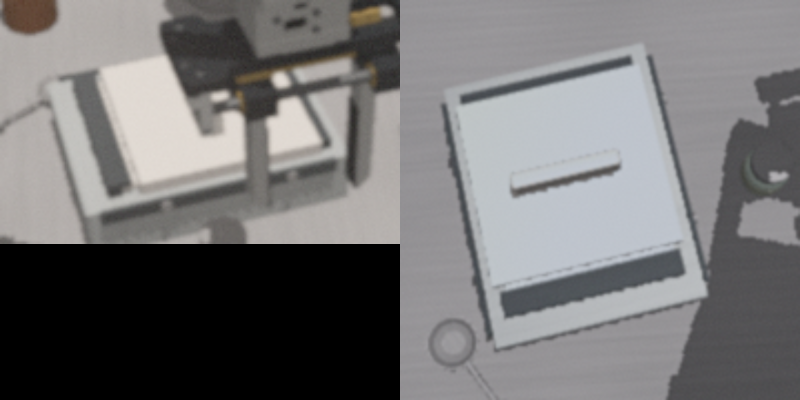

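The top view shows the board flat behind the stop, with the tongue under the rail and side margins equal to within about 1 mm. The jar is still standing and the arm is clear.

```bash
python3 -c "
from station import ctrl
print(ctrl.hand_in())"
```

```text
the job is handed in; nothing more can be done
None
```

The cover board lies flat on the well, clamped between the sprung rail and the far stop and centred to about 1 mm; I let go and handed the job in, with the arm clear, at about 20 s.

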